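# Slide a power module under the burn-in fixture's lips up to its stop

### The job

Take the longer of the two power modules out of its flush pocket in the grey storage tray by pressing its terminal end down into the well, so that it tips up and stays leaning, and then gripping the raised end. Lay it flat on the burn-in fixture's steel plate and slide it, terminal end first, under the two finned overhanging lips until it touches the sliding depth stop, without shifting the stop. Leave everything else where it is.

Things in the scene. Friction and masses are not known exactly. Their poses are not given: they have to be found in the camera images.
- module_center (a point): Centre (half-way up) of the long power module, a loose brick 120 x 50 x 22 mm, 0.22 to 0.42 kg, black on a bright metal plate, with a white terminal strip across its top at one end. x runs along it towards the terminal end, y across its width, z up. At the start it lies in the tray's long pocket, its top flush with the tray's top, its centre at tray x = 0.
- module: The same long module; origin under its centre (11 mm below the centre point).
- module_nose (a point): Centre of the long module's terminal end face (60 mm along x from its centre); same axes.
- tray: Grey storage tray, fixed, x -78 to +82 mm, y +-70 mm, 50 mm high; origin on the table surface below it, x roughly away from the robot. The long pocket is centred on y = -30 mm, x -61.5 to +64 mm, 53 mm wide. Its floor is 28 mm above the table up to x = +3 mm; beyond is the well, its bottom 4 mm above the table, under the module's terminal end (towards +x).
- well (a point): Middle of the well's mouth, 61 mm long, at tray x = 33.5, y = -30 mm, level with the tray's top. The module pivots on the well's near edge, which lies 3 mm past the module's centre: pressed at the terminal end it turns, beyond about 16 degrees goes on by itself, and with that end on the well's bottom (25 degrees) stays leaning; the near end is then 25 mm higher.
- fixture: Burn-in fixture, fixed: dark steel plate 15 mm thick, x -140 to +125 mm, y +-65 mm; origin on the table surface below the middle of the mouth; the module slides along +x, roughly away from the robot. x below 0 is an open flat apron. From x = 0 to 110 mm runs a channel on y = 0, 54 mm wide between its walls, flared to about 64 mm at the mouth.
- mouth (a point): Middle of the channel's mouth, on the plate's top, 15 mm above the table. Two aluminium lips, one each side, overhang the channel over its whole length and leave a 24 mm slit along the middle; their undersides are 26 mm above the plate, and their fins reach 62 mm above the table.
- stop_face (a point): Middle of the near face of the steel depth stop (44 mm wide, 22 mm tall, black knob above the slit, top 78 mm above the table), 60 to 95 mm beyond the mouth; x along the fixture's x. Held by friction: it shifts if pushed with more than about 18 N; the module slides on the plate with 1 to 6 N. With the module home, its other end stands 25 to 60 mm out of the mouth.
- spare: The shorter module, 80 x 36 x 22 mm, flush in the tray's other pocket (tray y = +40 mm): a bystander. Origin under its centre.
- screwdriver: Screwdriver lying on the bench: a bystander.
- terminal_block: White terminal block 50 x 75 x 36 mm: a bystander. Origin under its centre.
- multimeter: Black multimeter 170 x 85 x 42 mm lying on its back: a bystander. Origin under its centre.
- board_box: Circuit board in a flat black box 150 x 110 mm, 41 mm high: a bystander. Origin under its centre.
- reel: Grey reel, 64 mm across, 45 mm high: a bystander. Origin under its centre.
There are look-alikes about, which are no part of the job. Leave any brown look-alike of the module alone. What is shaped like the tray but purple is not meant.

How it is judged (in metres and radians):
On the way:
1. the long module leans tipped up in its pocket by itself (more than 17 degrees, not touched by the fingers) (angle between module_center's own z axis and vertical above 0.3 rad and z of module_center in the frame of tray below 0.055 m and x of module_center in the frame of tray between -0.015 and 0.015 m and y of module_center in the frame of tray between -0.036 and -0.024 m and contact force between the fingers and module below 0.3 N), for 0.2 s.
At the end, for the whole second after the job is handed in: The long module lies flat (within 2 degrees) and at rest on the fixture's plate between the channel walls under the lips, terminal end first, square with the channel within 3 degrees; its terminal end face is within 2 mm of the stop's face, and the stop is within 3 mm of where it was set (x of module_nose in the frame of stop_face between -0.002 and 0.002 m and y of module_nose in the frame of fixture between -0.005 and 0.005 m and z of module_center in the frame of fixture below 0.029 m and angle between module_center's own z axis and vertical below 0.04 rad and angle between the x axis of module_center and the x axis of fixture, either way round below 0.06 rad and distance of stop_face from where it was at the start of the episode below 0.003 m and linear speed of module below 0.01 m/s); the robot touches nothing.
It fails at once if the depth stop is shoved more than 3 mm (distance of stop_face from where it was at the start of the episode above 0.003 m).
It fails at once if another thing is moved by more than 20 mm (distance of any of spare, screwdriver, terminal_block, multimeter, board_box, reel from where it was at the start of the episode above 0.02 m).
It also fails if it takes over 61 s, if anything falls off the work surface, if the arm or the gripper's body presses on something with over 40 N, if the wrist force passes 120 N, or if a joint passes its speed limit or range.

### The arm

A 6-joint arm with a two-finger parallel gripper is mounted at the origin on the work surface. World frame = base frame: x ahead of the robot, y to its left, z up, the work surface at z = 0. Lengths are in mm, angles in rad, forces in N, time in s.
With the tool pointing down it reaches from about 300 to 775 mm from the base axis. Payload 14.6 kg.
Tool frame: the origin (TCP) lies at the very end of the fingers, on their centre line; the grasp point (between the pads) lies 19 mm behind it (grip_point_offset is the distance from the TCP to the grasp point, in mm); z points along the fingers, y is the line along which they close (so a half turn about z gives the same grasp; the last joint's range is limited). The gripper opens to 94 mm and grips with 3 to 60 N. Pads are 16 mm wide; open, the fingers measure 119 mm over their backs; the gripper's body (75 mm by 177 mm) begins 78 mm behind the grasp point.
Start: joints at [-1.238, 0.3, 1.521, -0, 1.321, -0.067], TCP at [214.071, -506.619, 205.446] pointing down, gripper open.
Joint ranges: [-3.03, 3.03], [-0.79, 2.21], [0.23, 2.52], [-1.04, 4.18], [0, 3.07], [-2.55, 2.55]. Speed limits (rad/s): [2.22, 2.22, 2.57, 3.14, 3.14, 3.14].

### API

Orientations are given as [roll, pitch, yaw] about the fixed x, y, z axes, in that order (R = Rz(yaw) Ry(pitch) Rx(roll)).
In Python, from cell import read_state, camera, camera_info, sign_off, grip_point_offset gives the robot as it stands.
- The arm moves only by the shell command python3 -m handwheel 'ROWS' [FORCE]. ROWS is text: rows parted by semicolons, each of 5 numbers parted by spaces: the shift along the world's x, y, z in units of 40 mm (1.0 is 40 mm), then the turn about the world's z in units of 5 degrees (1.0 is 5 degrees), then the closure, from 0 (fully open) to 1 (shut). In form: dx dy dz yaw gripper; .... A call has 1 to 12 rows; each row shifts and turns the commanded pose from where the row before left it; what a row does not reach is not made up. A row lasts 1/12 s, in which the tool goes at most 41.7 mm and 7.16 degrees, less where a joint would pass 70% of its speed; a pose out of reach is approached as far as the arm can. A call is refused whole if a number of a shift passes 1 or a number of a turn 1, either way. A call with a gripper value outside its range is refused whole. The fingers move at their own pace and stop on an object; FORCE is the grip in N (left out, the last holds). Time passes only in rows, so rows that do not move let the fingers close. It gives the time, the measured TCP pose, the force, the opening and the grip force at its end, in the units of the state.
- read_state(): the state, without advancing time (a new reading comes with each control period).
- camera(name): name is "scene" or "top"; returns (picture, depth): 480x640x3 uint8, red, green, blue; 480x640 float32, mm along the optical axis (not along the pixel's ray), 0 where there is no reading.
- camera_info(name): a dict with "intrinsics" (3x3 intrinsics, pixels), "world_from_camera" (4x4, takes a point from camera to world coordinates). Camera axes: x right, y down, z forward; pixel columns grow to the right and rows downward; lengths in mm; the calibration is good to about 2 mm. A picture is of the moment at which its call begins. camera_info takes no time and is no camera call.
- sign_off(): hands the job in; it is judged then, once.
The state is a dict: "clock": time; "joints": joint angles; "qd": joint speeds; "effort": joint torques, N m; "eef_pos": TCP position; "eef_rot": TCP orientation; "wrist_force": force on the tool from outside, world axes, zero at the start; "moment": the same for the moment, N m; "finger_gap": finger opening in mm; "finger_force": force on a finger pad.
Only numpy, scipy, OpenCV 4.12 (cv2) and the standard library are available. Lean on these libraries where they do the work, as an engineer would, in place of code of your own. Each camera call takes 0.05 s, during which the arm holds its last target. There are 200 camera calls.

## Working session

There is one attempt and no reset: what is moved stays moved. The work goes in short steps, Python scripts to look and compute and a shell command to move; the robot and the scene stay as the last step left them, time stands still between calls to the robot, and variables do not carry over. Pictures are saved under pics/ and viewed, at most 10 in all, crops included, and the job is handed in when it is done.

```bash
ls; mkdir -p pics
python3 - <<'E'
from cell import *
import cv2,numpy as np
for n in ("scene","top"):
    p,d=camera(n); np.savez(f"pics/{n}0.npz",p=p,d=d)
    cv2.imwrite(f"pics/{n}0.png",p[:,:,::-1])
    i=camera_info(n); print(n,np.round(i["intrinsics"],1).tolist(),np.round(i["world_from_camera"],3).tolist(), (d>0).mean())
s=read_state();print({k:np.round(v,3).tolist() for k,v in s.items()}, grip_point_offset)
E
```

```text
pics
scene [[463.9, 0.0, 325.2], [0.0, 463.9, 239.5], [0.0, 0.0, 1.0]] [[0.741, 0.511, -0.435, 1071.596], [0.671, -0.557, 0.488, -556.991], [0.007, -0.654, -0.756, 926.326], [0.0, 0.0, 0.0, 1.0]] 0.9960221354166666
top [[582.9, 0.0, 328.1], [0.0, 582.9, 241.7], [0.0, 0.0, 1.0]] [[-0.029, -0.983, 0.179, 273.712], [-0.999, 0.034, 0.025, -16.926], [-0.031, -0.178, -0.984, 1532.84], [0.0, 0.0, 0.0, 1.0]] 0.9960579427083334
{'clock': 0.1, 'joints': [-1.238, 0.3, 1.521, -0.0, 1.321, -0.067], 'qd': [0.001, -0.002, -0.001, 0.0, -0.0, -0.0], 'effort': [-0.0, -53.264, -35.328, 0.071, 0.023, -0.0], 'eef_pos': [213.996, -506.412, 204.951], 'eef_rot': [-3.141, -0.0, 0.4], 'wrist_force': [-0.302, 0.172, -0.246], 'moment': [-0.016, -0.001, -0.069], 'finger_force': 0.0, 'finger_gap': 94.182} 18.8
```

View pics/scene0.png

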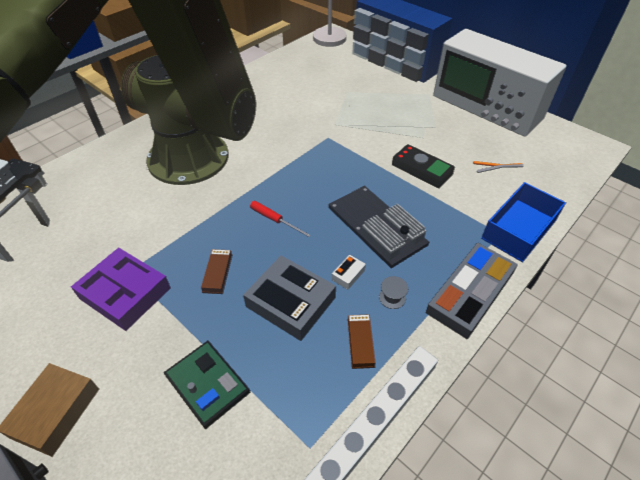

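View pics/top0.png

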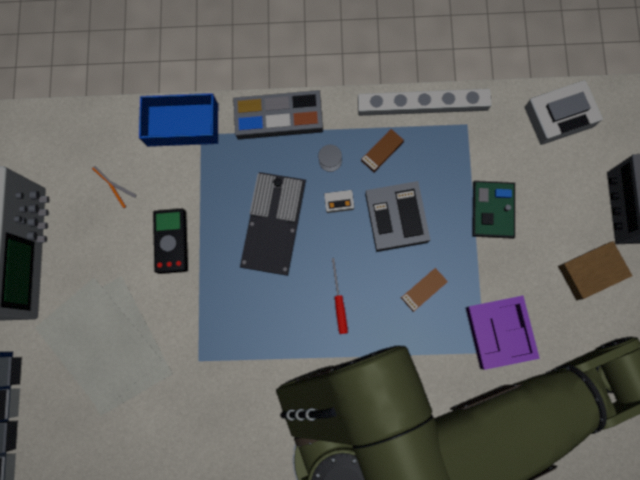

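The scene view shows the grey tray at (290,297), with the long module and its white terminal strip at (299,310), and the fixture at (380,225), with its knob at (404,230). In the top view the tray is at (398,216), the long module at (410,213) with its strip towards +x, the fixture at (273,223) and the knob at (278,182). Next I'll measure them from both depth views.

```bash
cat > h.py <<'E'
import numpy as np,cv2
from cell import *
def cloud(n,p,d):
    i=camera_info(n);K=i["intrinsics"];T=np.array(i["world_from_camera"])
    v,u=np.mgrid[:480,:640]
    c=np.stack([(u-K[0][2])/K[0][0]*d,(v-K[1][2])/K[1][1]*d,d],-1)
    return c@T[:3,:3].T+T[:3,3]
def load(n,k=0):
    z=np.load(f"pics/{n}{k}.npz");return z["p"],z["d"],cloud(n,z["p"],z["d"])
def proj(n,P):
    i=camera_info(n);T=np.linalg.inv(np.array(i["world_from_camera"]));c=np.asarray(P)@T[:3,:3].T+T[:3,3]
    q=c@np.array(i["intrinsics"]).T;return q[...,:2]/q[...,2:]
E
python3 - <<'E'
from h import *
for n,(tu,tv),(fu,fv) in (("scene",(290,297),(380,225)),("top",(398,216),(273,223))):
    p,d,W=load(n); Z=W[...,2]; hsv=cv2.cvtColor(p,cv2.COLOR_RGB2HSV)
    v,u=np.mgrid[:480,:640]
    near=np.hypot(u-tu,v-tv)<62
    m=near&(Z>42)&(Z<58)
    _,lab,st,_=cv2.connectedComponentsWithStats(m.astype(np.uint8)); m=lab==lab[tv,tu] if lab[tv,tu] else m
    P=W[m]; r=cv2.minAreaRect(P[:,:2].astype(np.float32)); print(n,"tray",m.sum(),np.median(P[:,2]).round(1),r)
    blk=m&(hsv[...,2]<60); 
    _,lab,st,c=cv2.connectedComponentsWithStats(blk.astype(np.uint8))
    for k in range(1,len(st)):
        if st[k,4]>60:
            P=W[lab==k];print("  dark",st[k].tolist(),P.mean(0).round(1),cv2.minAreaRect(P[:,:2].astype(np.float32)))
    wh=m&(hsv[...,2]>150)
    _,lab,st,c=cv2.connectedComponentsWithStats(wh.astype(np.uint8))
    for k in range(1,len(st)):
        if st[k,4]>15:
            P=W[lab==k];print("  white",st[k].tolist(),P.mean(0).round(1),cv2.minAreaRect(P[:,:2].astype(np.float32)))
    near=np.hypot(u-fu,v-fv)<75
    m=near&(Z>9)&(Z<85)
    _,lab,st,_=cv2.connectedComponentsWithStats(m.astype(np.uint8)); m=lab==lab[fv,fu]
    P=W[m];print(" fix all",m.sum(),cv2.minAreaRect(P[:,:2].astype(np.float32)),np.histogram(P[:,2],np.arange(8,88,4))[0])
    for a,b in((10,20),(50,67),(67,85)):
        P=W[m&(Z>a)&(Z<b)];print("  z",a,b,np.median(P[:,2]).round(1),cv2.minAreaRect(P[:,:2].astype(np.float32)),P.mean(0).round(1))
    P=W[(Z<8)&(Z>-8)&(np.hypot(u-350,v-240)<120)];print(" table z",np.median(P[:,2]))
a=[cv2.resize(load("top")[0][150:300,220:450],None,fx=3.4,fy=3.4,interpolation=cv2.INTER_CUBIC)]
cv2.imwrite("pics/crop1.png",a[0][:,:,::-1])
a=cv2.resize(load("scene")[0][170:350,235:435],None,fx=3.3,fy=3.3,interpolation=cv2.INTER_CUBIC)
cv2.imwrite("pics/crop2.png",a[:,:,::-1])
E
```

```text
scene tray 3738 50.3 ((610.1154174804688, -158.3837432861328), (161.55931091308594, 144.15679931640625), 8.051526069641113)
  dark [281, 266, 31, 26, 341] [ 593.9 -121.8   50.3] ((600.3945922851562, -119.02297973632812), (81.41118621826172, 37.49725341796875), 7.904696464538574)
  dark [254, 280, 56, 41, 888] [ 606.4 -190.5   50.1] ((610.3782348632812, -188.5675048828125), (123.00055694580078, 52.37833023071289), 8.444090843200684)
  white [305, 279, 11, 10, 62] [ 631.9 -114.3   50.6] ((632.1675415039062, -114.75199890136719), (14.91025447845459, 29.020320892333984), 1.616252064704895)
  white [291, 302, 17, 16, 109] [ 662.2 -181.9   51.1] ((661.8161010742188, -181.6696014404297), (15.109309196472168, 44.97574234008789), 8.857213020324707)
 fix all 4007 ((608.2432861328125, 171.58570861816406), (135.5467529296875, 268.360595703125), 78.50166320800781) [  97 1041  965   87   52   59   50   63   71  103  204  222  336  485
  107   11    7   33   14]
  z 10 20 15.9 ((608.3643188476562, 171.65060424804688), (135.07852172851562, 268.4924621582031), 78.31537628173828) [585.5 169.5  15.7]
 
[... 674 characters left out ...]
(60.58567810058594, 34.82038879394531), 8.083100318908691)
 fix all 4490 ((608.09814453125, 167.7069549560547), (131.4618377685547, 266.1678466796875), 78.35384368896484) [ 718 1327  657  127   12   19   20   32  108  325  351  188  225  244
   81    5   20   19   11]
  z 10 20 14.1 ((608.0162353515625, 167.3095703125), (130.65036010742188, 266.1678466796875), 78.35384368896484) [568.7 174.1  14.3]
  z 50 67 57.6 ((668.0753173828125, 153.9814453125), (119.75948333740234, 111.05865478515625), 77.83081817626953) [668.2 155.5  57.4]
  z 67 85 75.0 ((667.9241333007812, 156.44052124023438), (109.4019775390625, 98.98384857177734), 81.02836608886719) [692.  147.   74.4]
 table z -0.6050286296225522
```

View pics/crop2.png

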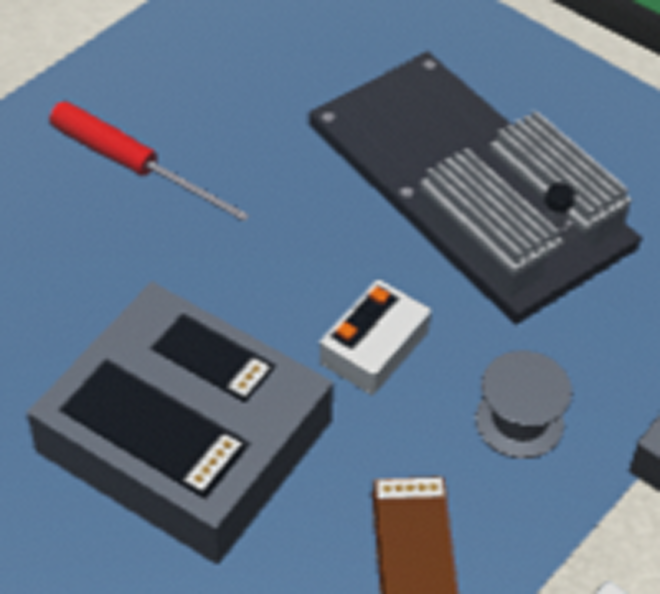

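The enlarged scene crop shows the long module at (150,425) with its terminal strip at (215,463), the fixture mouth at (455,165) and the knob at (560,197). The two cameras disagree by about 4 mm in y. I'll hover the closed fingers above the tray and use them to check the calibration.

```bash
R="x"; python3 -m handwheel '.45 .33 0 -.12 1;.45 .33 0 -.12 1;.45 .33 0 -.12 1;.45 .33 0 -.12 1;.45 .33 0 -.12 1;.45 .33 0 -.12 1;.45 .33 0 -.12 1;.45 .33 0 -.12 1;.45 .33 0 -.12 1;.45 .33 0 -.12 1;.45 .33 0 -.12 1;.45 .33 0 -.12 1' 40
python3 -m handwheel '.45 .33 -.1 -.12 1;.45 .33 -.1 -.12 1;.45 .33 -.1 -.12 1;.45 .33 -.1 -.12 1;.45 .33 -.1 -.12 1;.45 .33 -.1 -.12 1;.45 .33 -.1 -.12 1;.45 .33 -.1 -.12 1;.45 .33 -.1 -.12 1;.45 .33 -.1 -.12 1;.45 .33 -.1 -.12 1;.45 .33 -.1 -.12 1'
python3 -m handwheel '0 0 -.2 0 1;0 0 -.2 0 1;0 0 -.2 0 1;0 0 0 0 1;0 0 0 0 1'
python3 - <<'E'
from h import *
s=read_state();P=np.array(s["eef_pos"]);print(P,s["eef_rot"])
for n in("scene","top"):
    p,d=camera(n); np.savez(f"pics/{n}1.npz",p=p,d=d); print(n,proj(n,P),proj(n,P+[0,0,78]))
p,d,W=load("scene",1);u,v=proj("scene",P).round().astype(int)
c=p[v-60:v+30,u-50:u+50].copy();c=cv2.resize(c,None,fx=6,fy=6,interpolation=cv2.INTER_CUBIC)
cv2.drawMarker(c,(303,363),(255,0,0),0,20,1);cv2.imwrite("pics/tip.png",c[:,:,::-1]);print(u,v)
E
```

```text
clock: 1.1
eef_pos: [430.8, -347.3, 205.1]
eef_rot: [-3.141, 0.0, 0.274]
wrist_force: [0.3, -0.9, 0.1]
finger_gap: 17.5
finger_force: 0.0
clock: 2.1
eef_pos: [646.7, -189.0, 156.7]
eef_rot: [-3.141, 0.001, 0.148]
wrist_force: [0.1, -1.0, 0.1]
finger_gap: 0.4
finger_force: 0.0
clock: 2.52
eef_pos: [645.4, -190.4, 133.0]
eef_rot: [-3.141, 0.001, 0.148]
wrist_force: [-0.0, -0.1, -0.0]
finger_gap: 0.3
finger_force: 0.0
[ 645.39724452 -190.43364663  133.04064797] [-3.14118603e+00  9.10536388e-04  1.47644671e-01]
scene [289.00515242 286.05052442] [286.92450489 262.94093518]
top [411.34325936 192.10720491] [415.00400721 183.37451502]
289 286
```

View pics/tip.png

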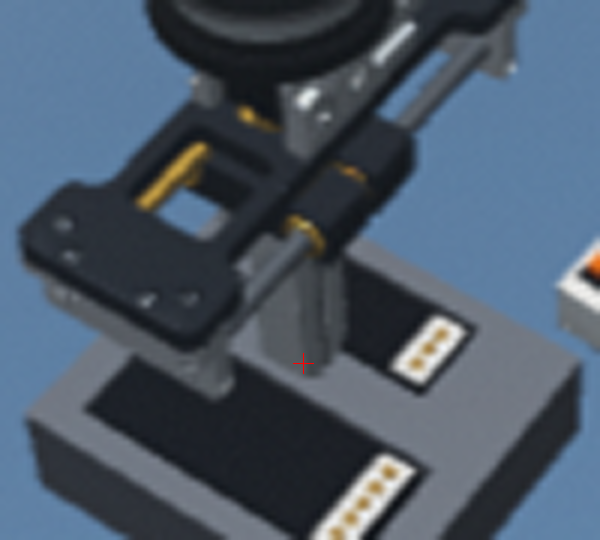

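The crop shows the closed fingertips at about (303,355), close to the projected TCP at (303,363). To get the camera bias numerically, I'll take the fingers' faces from the depth cloud.

Run:
```python
from h import *
s=read_state();P=np.array(s["eef_pos"]);a=s["eef_rot"][2];R=np.array([[np.cos(a),-np.sin(a)],[np.sin(a),np.cos(a)]])
for n in("scene","top"):
    p,d,W=load(n,1);L=W.copy();L[...,:2]=(W[...,:2]-P[:2])@R;L[...,2]-=P[2]
    m=(abs(L[...,0])<40)&(abs(L[...,1])<40)&(L[...,2]>-12)&(L[...,2]<70)
    Q=L[m];print(n,m.sum())
    for z in range(-12,70,8):
        q=Q[(Q[:,2]>=z)&(Q[:,2]<z+8)]
        if len(q):print(z,len(q),"x",np.percentile(q[:,0],[0,10,50,90,100]).round(1),"y",np.percentile(q[:,1],[0,10,50,90,100]).round(1))
    # base flange & table plane
    Z=W[...,2];
    p0,d0,W0=load(n,0)
    m=(abs(W0[...,2])<6)&(W0[...,0]>350)&(W0[...,0]<750)&(abs(W0[...,1])<350)
    A=W0[m];c=np.linalg.lstsq(np.c_[A[:,:2],np.ones(len(A))],A[:,2],rcond=None)[0];print("table plane",c)
p,d,W=load("scene",0)
for z0 in (8,40,80,120):
    m=(abs(W[...,2]-z0)<5)&(np.hypot(W[...,0],W[...,1])<130); q=W[m]
    if len(q)>20:
        c=np.linalg.lstsq(np.c_[2*q[:,:2],np.ones(len(q))],(q[:,:2]**2).sum(1),rcond=None)[0];print("base circle",z0,len(q),c[:2],np.sqrt(c[2]+c[0]**2+c[1]**2))
```

```text
scene 229
-4 3 x [7.1 7.3 8.1 8.9 9.1] y [-2.3 -1.   3.8  5.4  5.8]
4 23 x [-8.3 -1.8  8.4  9.2  9.8] y [-10.6  -9.8  -0.1   9.5  12.2]
12 28 x [-9.4 -5.5  7.3  9.3  9.8] y [-10.7 -10.3  -8.9   7.9  13.2]
20 41 x [-9.4 -3.7  8.1  9.5 10.3] y [-11.4 -10.9  -7.8   9.9  14.6]
28 36 x [-9.2 -5.2  7.8  9.3 11. ] y [-11.3 -10.6  -7.7   9.1  14. ]
36 29 x [-5.5 -3.7  7.9  9.3 10.1] y [-10.8 -10.5  -5.   10.5  13.5]
44 29 x [-1.8  0.1  7.9  9.3  9.7] y [-11.6 -10.3  -5.1   9.   13.2]
52 21 x [-9.6  0.4  8.3 10.  10.3] y [-11.8 -11.2  -9.1  -0.9   4.1]
60 17 x [-8.5 -6.9  8.   9.3  9.6] y [-11.2 -10.8  -8.5  -1.8  -0.7]
68 2 x [-4.7 -3.5  1.3  6.1  7.3] y [-11.1 -11.1 -11.  -10.9 -10.9]
table plane [-7.41142416e-04  9.69117531e-04  1.75335972e+00]
top 0
table plane [ 1.28053511e-04  1.71891535e-04 -4.90705821e-01]
base circle 8 433 [ 5.42128905 -2.71715439] 111.57405934127324
base circle 40 241 [-2.40054528  4.23147552] 91.01497409447795
base circle 80 194 [0.73910057 0.90941849] 78.38859660647843
base circle 120 142 [ 2.90220615 -0.57014146] 70.88352143598185
```

The scene camera reads about +2 mm in y and the top camera about -2.3 mm, so their averages are good. Now I press the terminal end.

```bash
python3 -m handwheel '.08 .04 -.3 0 1;.08 .04 -.3 0 1;.08 .04 -.3 0 1;.08 .04 -.3 0 1;0 0 -.3 0 1;0 0 -.3 0 1;0 0 0 0 1'
python3 -m handwheel '0 0 -.1 0 1;0 0 -.1 0 1;0 0 -.1 0 1;0 0 -.1 0 1;0 0 0 0 1'
```

```text
clock: 3.2
eef_pos: [657.6, -183.0, 57.8]
eef_rot: [-3.14, 0.004, 0.149]
wrist_force: [-0.7, 1.1, -0.6]
finger_gap: 0.6
finger_force: 0.0
clock: 3.62
eef_pos: [658.6, -183.4, 44.8]
eef_rot: [-3.141, 0.001, 0.148]
wrist_force: [-0.1, 0.5, -0.4]
finger_gap: 0.5
finger_force: 0.0
```

```bash
python3 -m handwheel '0 0 -.05 0 1;0 0 -.05 0 1;0 0 -.05 0 1;0 0 -.05 0 1;0 0 0 0 1;0 0 0 0 1'
python3 -m handwheel '0 0 0 0 1;0 0 0 0 1'
python3 - <<'E'
from h import *
p,d=camera("scene");np.savez("pics/scene2.npz",p=p,d=d)
c=cv2.resize(p[215:345,235:395],None,fx=4,fy=4,interpolation=cv2.INTER_CUBIC);cv2.imwrite("pics/press.png",c[:,:,::-1])
E
```

```text
clock: 4.12
eef_pos: [659.0, -183.4, 37.5]
eef_rot: [3.142, -0.0, 0.148]
wrist_force: [1.0, 0.1, 0.3]
finger_gap: 0.5
finger_force: 0.3
clock: 4.28
eef_pos: [658.8, -183.4, 37.5]
eef_rot: [-3.142, 0.0, 0.148]
wrist_force: [0.3, 0.4, -0.2]
finger_gap: 0.9
finger_force: 0.3
```

View pics/press.png

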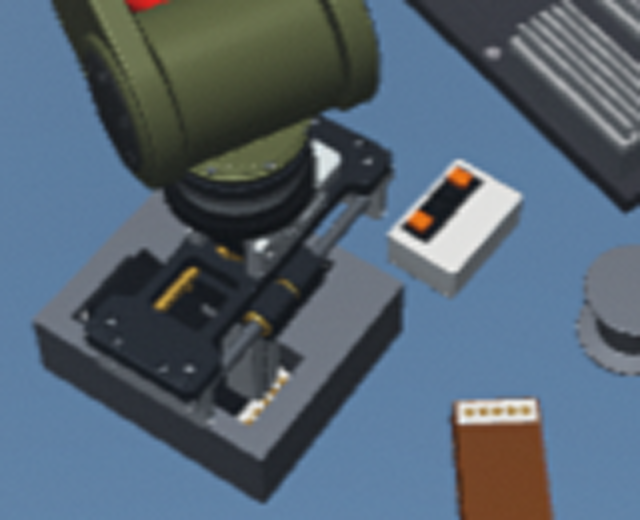

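The module has tipped: its near end is raised at (130,280) and the terminal strip is down in the well at (265,400). I'll retract, move back over the near end, open the gripper and measure the lean.

```bash
python3 -m handwheel '0 0 .2 0 1;0 0 .4 0 1;0 0 .6 0 1;0 0 .6 0 1;0 0 .6 0 1;0 .5 .6 0 1;0 .8 .4 0 .8;0 .9 0 0 .5;0 .9 0 0 0;0 .9 0 0 0;0 0 0 0 0;0 0 0 0 0'
cat > m.py <<'E'
from h import *
import sys
k=sys.argv[1]; a=np.radians(8.3);R=np.array([[np.cos(a),-np.sin(a)],[np.sin(a),np.cos(a)]]);b={"scene":(0,2,1.4),"top":(0,-2.3,-.6)}
for n in("scene","top"):
    p,d=camera(n);np.savez(f"pics/{n}{k}.npz",p=p,d=d);W=cloud(n,p,d)-b[n]
    L=W.copy();L[...,:2]=(W[...,:2]-[611.5,-190.5])@R
    m=(abs(L[...,0])<66)&(abs(L[...,1])<40)&(L[...,2]>52)&(L[...,2]<95);q=L[m];print(n,m.sum())
    for x in range(-66,0,8):
        r=q[(q[:,0]>=x)&(q[:,0]<x+8)]
        if len(r)>2:print(x,len(r),"z",np.percentile(r[:,2],[10,50,90,100]).round(1),"y",np.percentile(r[:,1],[0,5,95,100]).round(1))
    t=q[q[:,2]>56]; 
    if len(t)>10:print("rect",cv2.minAreaRect(t[:,:2].astype(np.float32)))
E
python3 m.py 3
```

```text
clock: 5.33
eef_pos: [658.8, -21.8, 174.2]
eef_rot: [3.141, -0.0, 0.151]
wrist_force: [-0.2, -0.8, 0.4]
finger_gap: 37.0
finger_force: 0.0
scene 507
-66 4 z [52.3 52.9 53.1 53.2] y [-27.  -26.8  18.3  22.7]
-58 3 z [52.3 53.1 56.1 56.9] y [-25.3 -25.1 -23.6 -23.5]
-50 45 z [54.3 69.3 72.1 73.3] y [-25.5 -24.9  23.7  38.8]
-42 90 z [62.1 66.8 69.8 73.8] y [-24.4 -24.   20.2  38. ]
-34 83 z [58.2 64.3 66.5 70.3] y [-33.2 -24.5  21.7  31.4]
-26 81 z [58.4 61.4 63.6 66. ] y [-24.5 -23.8  19.7  23.5]
-18 82 z [54.5 57.5 60.3 62.9] y [-25.1 -23.1  23.5  35.2]
-10 75 z [52.7 54.7 57.  59.8] y [-32.5 -22.9  22.5  35.4]
-2 33 z [52.3 53.1 54.2 55.3] y [-22.9 -20.9  19.2  20.1]
rect ((-26.0977725982666, -0.6480216979980469), (50.93328094482422, 47.84418487548828), 86.58018493652344)
top 517
-66 19 z [52.7 54.4 55.5 57.5] y [-37.9 -37.6  34.8  35.3]
-58 46 z [52.5 55.5 62.7 64.3] y [-32.5 -27.7  32.3  36.2]
-50 73 z [56.4 67.1 72.2 74.4] y [-33.1 -24.6  23.5  34.7]
-42 59 z [62.1 67.8 70.7 78.4] y [-35.6 -21.3  24.6  35.1]
-34 58 z [56.9 63.5 68.4 72.1] y [-34.6 -23.5  26.3  39.7]
-26 60 z [56.1 60.7 64.3 68.2] y [-30.3 -21.6  25.   37.6]
-18 58 z [54.1 58.9 63.4 65. ] y [-35.5 -23.8  31.5  35.8]
-10 49 z [52.8 54.9 58.8 63.4] y [-36.9 -22.3  23.9  34. ]
-2 33 z [52.6 54.3 56.3 60.4] y [-27.3 -25.   17.   19.6]
rect ((-1.066070556640625, 0.304412841796875), (126.39627075195312, 67.60469818115234), 4.095550537109375)
```

It leans at about 24 degrees, centred in y, with its upper edge at local x = -48 and z = 73. Now I go over the raised end and grip it.

```bash
python3 -m handwheel '-.275 -.546 -.2 0 0;-.275 -.546 -.2 0 0;-.275 -.546 -.2 0 0;-.275 -.546 -.2 0 0;-.275 -.546 -.2 0 0;-.275 -.546 -.2 0 0;-.275 -.546 -.2 0 0;-.275 -.546 -.2 0 0;0 0 0 0 0;0 0 0 0 0;0 0 0 0 0'
```

```text
clock: 6.35
eef_pos: [571.0, -198.7, 109.9]
eef_rot: [3.141, -0.0, 0.147]
wrist_force: [0.5, -0.4, -0.7]
finger_gap: 94.0
finger_force: 0.0
```

```bash
python3 -m handwheel '0 .05 -.235 0 0;0 0 -.235 0 0;0 0 -.235 0 0;0 0 -.235 0 0;0 0 -.235 0 0;0 0 -.235 0 0;0 0 0 0 0' 
python3 -m handwheel '0 0 0 0 .4;0 0 0 0 .6;0 0 0 0 .8;0 0 0 0 1;0 0 0 0 1;0 0 0 0 1;0 0 0 0 1;0 0 0 0 1' 45
```

```text
clock: 6.93
eef_pos: [570.4, -195.8, 51.0]
eef_rot: [-3.14, 0.002, 0.148]
wrist_force: [0.5, 0.1, -0.3]
finger_gap: 93.7
finger_force: 0.0
clock: 7.6
eef_pos: [570.9, -196.2, 53.2]
eef_rot: [3.141, -0.0, 0.148]
wrist_force: [-0.8, -0.4, 1.6]
finger_gap: 49.3
finger_force: 45.0
```

Gripped at 49.3 mm with 45 N. Lifting.

```bash
python3 -m handwheel '-.02 0 .1 0 1;-.02 0 .15 0 1;-.02 0 .2 0 1;-.02 0 .25 0 1;0 0 .3 0 1;0 0 .35 0 1;0 0 .4 0 1;0 0 .4 0 1;0 0 .4 0 1;0 0 .4 0 1;0 0 .4 0 1;0 0 0 0 1' 55
python3 - <<'E'
from h import *
s=read_state();P=np.array(s["eef_pos"]);print(P,s["wrist_force"],s["finger_gap"]);a=s["eef_rot"][2];R=np.array([[np.cos(a),-np.sin(a)],[np.sin(a),np.cos(a)]])
p,d=camera("scene");np.savez("pics/scene4.npz",p=p,d=d);W=cloud("scene",p,d)-[0,2,1.4]
L=W.copy();L[...,:2]=(W[...,:2]-P[:2])@R;L[...,2]-=P[2]
m=(abs(L[...,1])<30)&(L[...,0]>-20)&(L[...,0]<150)&(L[...,2]<40)&(W[...,2]>56);q=L[m]
for x in range(-20,150,10):
    r=q[(q[:,0]>=x)&(q[:,0]<x+10)]
    if len(r)>2:print(x,len(r),"z",np.percentile(r[:,2],[0,10,50,90,100]).round(1),"y",np.percentile(r[:,1],[0,50,100]).round(1))
u,v=proj("scene",P).astype(int)
c=cv2.resize(p[v-60:v+80,u-80:u+80],None,fx=4,fy=4,interpolation=cv2.INTER_CUBIC);cv2.imwrite("pics/lift.png",c[:,:,::-1])
E
```

```text
clock: 8.6
eef_pos: [568.7, -196.6, 191.5]
eef_rot: [3.139, -0.005, 0.149]
wrist_force: [-0.3, 0.4, -2.3]
finger_gap: 49.4
finger_force: 55.0
[ 568.74306577 -196.55883083  191.50742042] [-0.25804426  0.42737538 -2.27116699] 49.40067322437812
-10 62 z [12.4 14.5 16.4 32.6 38.5] y [-14.   16.4  26.6]
0 191 z [-11.1   8.8  13.8  31.3  39.7] y [-29.8   4.1  29.6]
10 139 z [-15.   -1.6   8.5  12.   38.7] y [-29.8  -6.7  27.6]
20 138 z [-19.1  -5.6   4.5   7.3   9.9] y [-26.1  -5.8  24.5]
30 138 z [-22.7 -11.7   1.1   3.3   5.9] y [-26.4  -5.7  24.4]
40 140 z [-25.5 -16.6  -3.6  -0.6   2.1] y [-25.9  -6.5  23.3]
50 146 z [-29.8 -19.3  -7.3  -4.6  -1.1] y [-26.8  -8.2  23.2]
60 137 z [-32.3 -22.4 -11.7  -8.7  -6.1] y [-26.3  -6.9  24.1]
70 143 z [-41.9 -27.  -15.5 -12.6 -10. ] y [-26.7  -6.   24.3]
80 146 z [-41.8 -30.4 -19.8 -16.6 -14.9] y [-26.2  -6.8  23.5]
90 151 z [-48.6 -41.3 -23.5 -20.6 -18.6] y [-26.8  -7.1  24.4]
100 58 z [-41.4 -29.7 -25.8 -24.3 -23.2] y [-24.8  -0.5  22.4]
```

View pics/lift.png

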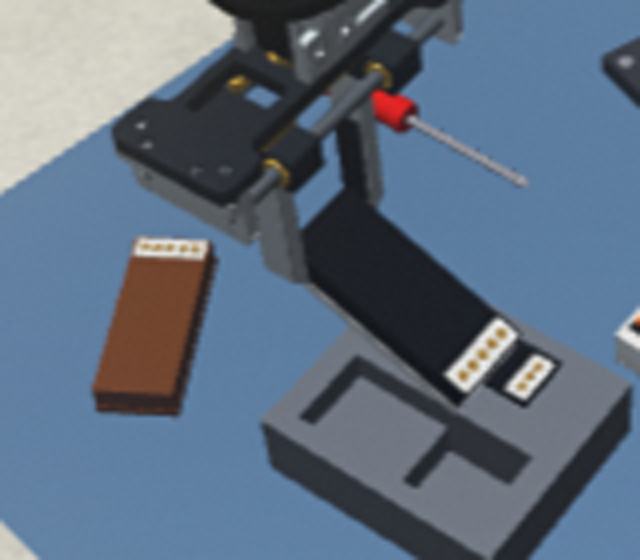

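The module is held at about 22 degrees nose down, square in the grip, with the nose bottom about 47 mm below the TCP. Now I'll refine the fixture frame and the stop from the stored views.

Run:
```python
from h import *
a=np.radians(-11.65);R=np.array([[np.cos(a),-np.sin(a)],[np.sin(a),np.cos(a)]]);b={"scene":(0,2,1.4),"top":(0,-2.3,-.6)}
for n in("scene","top"):
    p,d,W=load(n,0);W=W-b[n];L=W.copy();L[...,:2]=(W[...,:2]-[615.5,168.2])@R
    hi=(L[...,2]>40)&(L[...,2]<70)&(L[...,0]>-10)&(L[...,0]<125)&(abs(L[...,1])<80)
    for x in(10,30,50,100):
        q=L[hi&(abs(L[...,0]-x)<8)];l=q[q[:,1]>0,1];r=q[q[:,1]<0,1]
        print(n,x,"left",np.percentile(l,[2,98]).round(1),"right",np.percentile(r,[2,98]).round(1))
    for y in(-45,-25,25,45):
        q=L[hi&(abs(L[...,1]-y)<6),0];print("  y",y,np.percentile(q,[1,99]).round(1))
    k=(L[...,2]>67)&(L[...,2]<85)&(abs(L[...,1])<14)&(L[...,0]>40)&(L[...,0]<120);q=L[k];print("  knob",len(q),q.mean(0).round(1),q.min(0).round(1),q.max(0).round(1))
    st=(L[...,2]>20)&(L[...,2]<50)&(abs(L[...,1])<11)&(L[...,0]>20)&(L[...,0]<115);q=L[st]
    fl=(L[...,2]<22)&(abs(L[...,1])<11)&(L[...,0]>0)&(L[...,0]<115);f=L[fl];print("  slit floor x",np.percentile(f[:,0],[0,5,50,95,100]).round(1),"stop-ish",[(round(x),round(y),round(z)) for x,y,z in q[np.argsort(q[:,0])][:25]])
```

```text
scene 10 left [11.4 53.9] right [-61.1 -17.8]
scene 30 left [11.3 55.6] right [-60.3 -18.7]
scene 50 left [10.6 53.7] right [-61.3 -17.3]
scene 100 left [ 0.7 53.9] right [-61.2  -3.5]
  y -45 [  4.7 111.2]
  y -25 [  3.5 109.9]
  y 25 [  3.8 110.5]
  y 45 [  4.  110.8]
  knob 62 [91.8 -3.1 75.7] [ 80.  -12.8  68.3] [101.3   8.9  80.3]
  slit floor x [ 94.2  95.6 103.7 113.6 114.3] stop-ish [(23, 10, 49), (24, 11, 42), (43, 11, 44), (47, 10, 44), (59, 10, 43), (61, 11, 48), (92, 4, 46), (93, 8, 36), (93, -5, 49), (93, 6, 26), (94, 3, 40), (94, 4, 36), (94, 6, 43), (94, 5, 47), (94, 8, 30), (94, -1, 44), (95, 1, 46), (95, -6, 47), (95, 4, 33), (95, 10, 37), (95, 9, 23), (95, -1, 37), (95, 8, 27), (95, 10, 49), (96, 4, 26)]
top 10 left [12.7 59.4] right [-59.6 -15. ]
top 30 left [12.3 58.8] right [-59.6 -12.6]
top 50 left [12.6 58.4] right [-59.5 -13. ]
top 100 left [14.6 59.2] right [-60.2 -13.1]
  y -45 [  0.  108.5]
  y -25 [  0.6 108.7]
  y 25 [  0.4 106.1]
  y 45 [1.000e-01 1.069e+02]
  knob 53 [88.6 -0.9 77.2] [ 77.4 -10.5  68.9] [98.   9.1 83.1]
  slit floor x [  0.3   4.4  45.1 103.4 114.5] stop-ish [(23, -6, 21), (31, -4, 21), (37, -6, 22), (38, 5, 21), (52, -11, 41), (59, -4, 21), (65, 10, 21), (69, 3, 21), (78, -1, 21), (79, 10, 23), (83, 3, 23), (83, 6, 39), (83, -3, 24), (83, -7, 36), (83, 5, 29), (83, 10, 35), (84, 11, 24), (84, -10, 36), (84, -8, 44), (84, 6, 45), (84, 8, 24), (84, 2, 27), (84, -3, 31), (84, -5, 22), (84, 0, 28)]
```

Fixture frame: mouth about (615.5, 168), yaw -11.65 degrees, stop face about 83 mm in. Carrying the module over the apron.

```bash
python3 -m handwheel '-.086 .3 0 -.2 1;-.086 .45 0 -.2 1;-.086 .5 0 -.2 1;-.086 .5 0 -.2 1;-.086 .5 0 -.2 1;-.086 .5 0 -.2 1;-.086 .5 0 -.2 1;-.086 .5 0 -.2 1;-.086 .5 0 -.2 1;-.086 .5 0 -.2 1' 
python3 -m handwheel '-.086 .5 0 -.2 1;-.086 .5 0 -.2 1;-.086 .5 0 -.2 1;-.086 .5 0 -.2 1;-.086 .5 -.3 -.2 1;-.086 .5 -.3 -.2 1;-.086 .5 -.3 -.2 1;-.086 .5 -.3 -.2 1;-.086 .5 -.3 -.2 1;-.086 .45 -.3 -.2 1;0 0 0 0 1;0 0 0 0 1'
```

```text
clock: 9.48
eef_pos: [532.5, -5.1, 186.2]
eef_rot: [-3.141, 0.001, -0.027]
wrist_force: [1.2, -0.6, -2.9]
finger_gap: 49.4
finger_force: 55.0
clock: 10.48
eef_pos: [498.0, 192.2, 114.0]
eef_rot: [3.141, 0.002, -0.199]
wrist_force: [-0.3, -0.2, -3.3]
finger_gap: 49.5
finger_force: 55.0
```

```bash
python3 -m handwheel '.05 -.02 -.25 -.05 1;0 0 -.25 0 1;0 0 -.25 0 1;0 0 -.25 0 1;0 0 -.2 0 1;0 0 0 0 1;0 0 0 0 1'
python3 - <<'E'
from h import *
s=read_state();P=np.array(s["eef_pos"]);a=s["eef_rot"][2];print(P,a,s["wrist_force"]);R=np.array([[np.cos(a),-np.sin(a)],[np.sin(a),np.cos(a)]])
p,d=camera("scene");np.savez("pics/scene5.npz",p=p,d=d);W=cloud("scene",p,d)-[0,2,1.4]
L=W.copy();L[...,:2]=(W[...,:2]-P[:2])@R
m=(abs(L[...,1])<30)&(L[...,0]>-20)&(L[...,0]<112)&(L[...,2]<90)&(L[...,2]>22);q=L[m]
for x in range(20,112,10):
    r=q[(q[:,0]>=x)&(q[:,0]<x+10)]
    if len(r)>2:print(x,len(r),"z",np.percentile(r[:,2],[0,10,50,90,100]).round(1),"y",np.percentile(r[:,1],[0,5,50,95,100]).round(1))
E
```

```text
clock: 11.07
eef_pos: [500.7, 190.9, 66.6]
eef_rot: [3.141, 0.001, -0.205]
wrist_force: [-0.1, 0.4, -2.3]
finger_gap: 49.5
finger_force: 55.0
[500.71482191 190.88576654  66.57023355] -0.20507195917842935 [-0.08546652  0.39545708 -2.26017856]
20 80 z [49.4 59.5 72.2 75.2 78.1] y [-25.7 -25.1  -7.4  20.6  23.4]
30 75 z [42.5 53.6 67.1 71.1 73.2] y [-26.2 -25.5  -8.3  20.   24.3]
40 80 z [39.9 52.2 63.1 67.9 70.5] y [-27.7 -25.7  -4.3  20.1  25.1]
50 84 z [38.7 46.1 58.8 62.8 67.8] y [-26.7 -25.   -7.1  20.5  24. ]
60 77 z [33.6 42.9 54.9 58.5 60.5] y [-26.7 -25.7  -8.7  19.3  22.8]
70 77 z [25.9 39.5 50.5 54.  57.3] y [-27.3 -25.   -7.3  20.3  23.8]
80 83 z [25.3 34.  46.3 50.2 51.5] y [-26.5 -25.7  -6.8  21.4  23.1]
90 75 z [22.9 29.  42.5 46.2 48.9] y [-27.1 -25.   -3.6  20.7  23.7]
100 41 z [25.6 32.8 40.3 43.3 46.5] y [-25.6 -22.1   0.3  21.2  23.6]
```

```bash
python3 -m handwheel '0 0 -.05 0 1;0 0 -.05 0 1;0 0 -.05 0 1;0 0 -.05 0 1;0 0 -.05 0 1;0 0 -.05 0 1' 15
python3 -m handwheel '0 0 -.05 0 1;0 0 -.05 0 1;0 0 -.05 0 1;0 0 -.05 0 1;0 0 -.05 0 1;0 0 -.05 0 1'
```

```text
clock: 11.62
eef_pos: [500.9, 191.2, 55.1]
eef_rot: [-3.141, -0.0, -0.205]
wrist_force: [-2.6, 0.6, 1.7]
finger_gap: 49.7
finger_force: 15.0
clock: 12.12
eef_pos: [500.9, 191.0, 42.8]
eef_rot: [3.142, 0.0, -0.205]
wrist_force: [-2.0, 0.9, 0.1]
finger_gap: 49.7
finger_force: 15.0
```

```bash
python3 -m handwheel '0 0 -.05 0 1;0 0 -.05 0 1;0 0 -.05 0 1;0 0 -.05 0 1;0 0 -.05 0 1;0 0 -.05 0 1;0 0 -.05 0 1;0 0 0 0 1'
cat > f.py <<'E'
from h import *
import sys
k=sys.argv[1]
s=read_state();print(np.round(s["eef_pos"],1),np.round(s["wrist_force"],1))
a=np.radians(-11.65);R=np.array([[np.cos(a),-np.sin(a)],[np.sin(a),np.cos(a)]]);n="scene"
p,d=camera(n);np.savez(f"pics/{n}{k}.npz",p=p,d=d);W=cloud(n,p,d)-[0,1,1.4]
L=W.copy();L[...,:2]=(W[...,:2]-[615.5,168.2])@R
m=(abs(L[...,1])<35)&(L[...,0]>-142)&(L[...,0]<-2)&(L[...,2]<65)&(L[...,2]>24);q=L[m]
for x in range(-142,0,12):
    r=q[(q[:,0]>=x)&(q[:,0]<x+12)]
    if len(r)>2:print(x,len(r),"z",np.percentile(r[:,2],[10,50,90]).round(1),"y",np.percentile(r[:,1],[0,3,50,97,100]).round(1))
t=q[(q[:,2]>33)&(q[:,2]<42)];print(cv2.minAreaRect(t[:,:2].astype(np.float32)),t[:,0].min(),t[:,0].max())
c=cv2.resize(p[150:290,300:460],None,fx=4,fy=4,interpolation=cv2.INTER_CUBIC);cv2.imwrite(f"pics/fix{k}.png",c[:,:,::-1])
E
python3 f.py 6
```

```text
clock: 12.78
eef_pos: [500.8, 191.0, 28.7]
eef_rot: [3.141, 0.0, -0.205]
wrist_force: [-1.5, 0.9, -0.3]
finger_gap: 50.1
finger_force: 15.0
[500.8 191.   28.7] [-1.5  0.9 -0.3]
-130 46 z [41.5 44.3 57.6] y [-34.6 -34.1  12.2  26.7  26.9]
-118 122 z [37.7 44.6 59.3] y [-34.7 -34.3  -1.2  32.3  34.2]
-106 64 z [32.7 42.2 45.5] y [-25.  -24.8  -4.9  23.2  32.4]
-94 75 z [31.6 41.2 43.5] y [-26.1 -25.9  -6.5  22.3  24.9]
-82 66 z [30.6 40.7 43. ] y [-25.8 -25.   -4.5  22.6  23.5]
-70 75 z [33.2 40.4 43. ] y [-25.4 -24.7  -7.1  21.1  23.5]
-58 65 z [33.5 39.6 41.3] y [-24.3 -24.   -4.2  21.3  22.6]
-46 76 z [32.6 38.6 41.1] y [-25.9 -24.8  -5.1  21.4  22.9]
-34 70 z [34.4 37.8 40.5] y [-25.6 -24.6  -2.1  21.1  24.6]
-22 58 z [33.7 37.4 39.6] y [-24.7 -24.5  -0.6  24.   25.7]
-10 16 z [26.9 34.5 38.7] y [ 4.9  7.1 13.1 23.1 24.1]
((-65.00686645507812, 1.7242355346679688), (117.74456787109375, 68.72579193115234), 2.649646520614624) -124.96514222380692 -6.470056225722233
```

Only about 4 degrees of tilt is left. Lowering further, then releasing.

```bash
python3 -m handwheel '0 0 -.05 0 1;0 0 -.05 0 1;0 0 -.05 0 1;0 0 0 0 1;0 0 0 0 1'
python3 -m handwheel '0 0 0 0 .3;0 0 0 0 .3;0 0 0 0 .3;0 0 -.1 0 .3;0 0 0 0 .3;0 0 0 0 .3'; python3 f.py 7
```

```text
clock: 13.25
eef_pos: [500.9, 191.1, 22.9]
eef_rot: [3.142, 0.0, -0.205]
wrist_force: [-0.7, 0.3, -1.4]
finger_gap: 49.7
finger_force: 15.0
clock: 13.75
eef_pos: [500.7, 191.0, 18.8]
eef_rot: [3.141, 0.0, -0.205]
wrist_force: [-0.8, -0.4, 0.3]
finger_gap: 65.7
finger_force: 0.0
[500.7 191.   18.8] [-0.8 -0.4  0.3]
-130 52 z [33.7 37.4 56.7] y [-23.2 -19.8  17.2  34.9  35. ]
-118 96 z [31.3 36.9 52.4] y [-34.3 -25.7   5.6  34.6  34.8]
-106 65 z [31.6 36.5 39. ] y [-24.7 -24.3  -5.6  24.2  35. ]
-94 63 z [32.6 35.9 38.3] y [-25.3 -23.6  -1.7  23.6  25.7]
-82 61 z [32.6 36.  39. ] y [-26.1 -24.4  -4.8  21.4  24.7]
-70 65 z [30.7 36.2 38.7] y [-25.4 -24.3  -6.   21.9  23.5]
-58 68 z [31.5 36.9 38.8] y [-25.  -24.6  -4.6  21.   24.4]
-46 65 z [33.4 36.4 38.4] y [-24.6 -24.3  -3.   23.9  25.4]
-34 65 z [33.3 36.5 38.8] y [-24.6 -23.4  -3.5  20.7  23.2]
-22 57 z [34.5 37.  39.4] y [-25.1 -24.3   1.5  22.2  25.6]
-10 13 z [26.3 33.4 36.5] y [ 6.3  7.3 16.7 21.3 21.8]
((-69.36957550048828, -2.7274742126464844), (66.3690185546875, 119.79178619384766), 85.1131591796875) -127.60157355746199 -7.825891941412081
```

View pics/fix7.png

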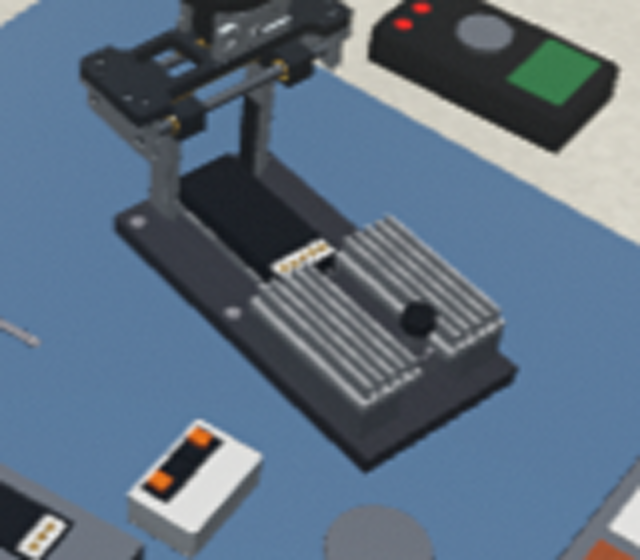

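The module lies flat, with its terminal strip at (303,258) just before the mouth and in line with the slit. Regripping lightly and sliding in.

```bash
python3 -m handwheel '0 0 0 0 .6;0 0 0 0 .8;0 0 0 0 1;0 0 0 0 1' 15
python3 -m handwheel '.098 -.02 0 0 1;.098 -.02 0 0 1;.098 -.02 0 0 1;.098 -.02 0 0 1;.098 -.02 0 0 1;.098 -.02 0 0 1'
python3 -m handwheel '.098 -.02 0 0 1;.098 -.02 0 0 1;.098 -.02 0 0 1;.098 -.02 0 0 1;.098 -.02 0 0 1;0 0 0 0 1'
```

```text
clock: 14.13
eef_pos: [500.9, 191.1, 19.1]
eef_rot: [-3.142, -0.0, -0.205]
wrist_force: [0.0, 0.3, 0.4]
finger_gap: 49.7
finger_force: 15.0
clock: 14.63
eef_pos: [524.7, 186.2, 19.1]
eef_rot: [-3.142, 0.0, -0.205]
wrist_force: [-4.6, 1.6, 4.8]
finger_gap: 50.1
finger_force: 15.0
clock: 15.13
eef_pos: [545.0, 182.0, 19.1]
eef_rot: [-3.141, -0.001, -0.205]
wrist_force: [2.7, -0.9, 1.4]
finger_gap: 50.2
finger_force: 15.0
```

```bash
python3 -m handwheel '.098 -.02 0 0 1;.098 -.02 0 0 1;.098 -.02 0 0 1;.098 -.02 0 0 1;.098 -.02 0 0 1;.098 -.02 0 0 1;0 0 0 0 1'; python3 f.py 8
```

```text
clock: 15.72
eef_pos: [568.3, 177.3, 19.1]
eef_rot: [-3.141, -0.001, -0.205]
wrist_force: [1.9, -0.4, 1.8]
finger_gap: 49.9
finger_force: 15.0
[568.3 177.3  19.1] [ 1.9 -0.4  1.8]
-70 3 z [33.4 33.5 34.7] y [ 6.3  7.  18.  23.4 23.7]
-58 68 z [34.3 37.2 55.6] y [-34.9 -34.7  13.   26.6  27.8]
-46 126 z [33.  37.9 59.5] y [-34.9 -33.7   2.7  32.2  35. ]
-34 72 z [31.5 36.6 38.8] y [-26.3 -24.6  -3.2  21.8  22.7]
-22 52 z [33.4 36.3 38.3] y [-25.7 -23.3   3.3  23.   27.2]
-10 14 z [33.8 36.3 38.9] y [ 4.   4.5 13.  18.9 19. ]
((-31.006803512573242, 0.7996749877929688), (55.40596389770508, 69.60624694824219), 5.0685882568359375) -60.345124469295115 -3.5775353173428823
```

```bash
python3 -m handwheel '.049 -.01 0 0 1;.049 -.01 0 0 1;.049 -.01 0 0 1;.049 -.01 0 0 1;.049 -.01 0 0 1;.049 -.01 0 0 1;0 0 0 0 1' 8
python3 -m handwheel '.024 -.005 0 0 1;.024 -.005 0 0 1;.024 -.005 0 0 1;0 0 0 0 1'
python3 -m handwheel '.024 -.005 0 0 1;.024 -.005 0 0 1;0 0 0 0 1'
```

```text
clock: 16.35
eef_pos: [579.3, 175.1, 19.1]
eef_rot: [-3.142, 0.0, -0.205]
wrist_force: [-2.6, -0.2, 5.0]
finger_gap: 50.1
finger_force: 8.0
clock: 16.68
eef_pos: [581.9, 174.6, 19.1]
eef_rot: [3.142, 0.0, -0.205]
wrist_force: [-3.0, 0.9, 5.2]
finger_gap: 50.1
finger_force: 8.0
clock: 16.93
eef_pos: [583.8, 174.2, 19.1]
eef_rot: [3.142, 0.0, -0.205]
wrist_force: [-3.8, 0.4, 4.9]
finger_gap: 49.9
finger_force: 8.0
```

```bash
for i in 1; do python3 -m handwheel '.024 -.005 0 0 1;.024 -.005 0 0 1;0 0 0 0 1' | sed -n '2p;4p'
python3 -m handwheel '.024 -.005 0 0 1;.024 -.005 0 0 1;0 0 0 0 1'| sed -n '2p;4p'; done; python3 f.py 9
```

```text
eef_pos: [585.8, 173.8, 19.1]
wrist_force: [-3.6, -0.0, 5.0]
eef_pos: [587.7, 173.4, 19.1]
wrist_force: [-3.7, 0.8, 5.1]
[587.7 173.4  19.1] [-3.7  0.8  5.1]
-46 27 z [34.9 37.8 57.4] y [-32.  -15.8  18.6  28.2  29.2]
-34 79 z [34.7 37.1 56.4] y [-35.  -28.9  11.8  27.5  34.4]
-22 102 z [34.3 37.7 57.8] y [-34.9 -34.    4.4  34.   34.7]
-10 14 z [34.8 37.  39.3] y [ 1.9  2.6 10.5 18.1 19. ]
((-19.64984130859375, -0.20041275024414062), (35.225711822509766, 69.40644836425781), 3.1194725036621094) -38.21322062266951 -2.292238318089964
```

```bash
python3 -m handwheel '.024 -.005 0 0 1;0 0 0 0 1' | sed -n '2p;4p'
python3 -m handwheel '.024 -.005 0 0 1;0 0 0 0 1'| sed -n '2p;4p'
python3 -m handwheel '.024 -.005 0 0 1;0 0 0 0 1'| sed -n '2p;4p'
```

```text
eef_pos: [588.7, 173.2, 19.1]
wrist_force: [-4.2, 0.8, 5.3]
eef_pos: [589.6, 173.0, 19.1]
wrist_force: [-3.8, -0.1, 5.1]
eef_pos: [590.3, 172.8, 19.1]
wrist_force: [-5.4, 1.4, 6.4]
```

```bash
python3 -m handwheel '.012 -.0025 0 0 1;0 0 0 0 1' | sed -n '2p;4p'
python3 -m handwheel '.012 -.0025 0 0 1;0 0 0 0 1'| sed -n '2p;4p;5p;6p'; python3 f.py 10
```

```text
eef_pos: [590.5, 172.8, 19.0]
wrist_force: [-8.4, 1.7, 7.6]
eef_pos: [590.8, 172.7, 18.9]
wrist_force: [-9.7, 2.0, 7.5]
finger_gap: 50.2
finger_force: 8.0
[590.8 172.7  18.9] [-9.7  2.   7.5]
-46 11 z [34.2 36.  45.3] y [-34.6 -34.4   3.2  25.3  26.6]
-34 77 z [34.8 38.  57.9] y [-34.7 -29.4  14.4  27.4  29.1]
-22 105 z [34.3 38.4 60.1] y [-34.8 -33.8   9.   33.7  34.8]
-10 15 z [34.5 37.7 39.3] y [-0.6  2.3 11.4 22.1 23.7]
((-18.07073974609375, 0.014972686767578125), (34.32558822631836, 66.30601501464844), 5.434199333190918) -36.81499738889096 -2.151803145950159
```

There's a clear contact at nose ≈ 83 mm, where the stop was measured. Releasing and raising.

```bash
python3 -m handwheel '0 0 0 0 .3;0 0 0 0 .2;0 0 0 0 .2;0 0 0 0 .2;0 0 .3 0 .2;0 0 .5 0 .2;0 0 .8 0 .2;-.5 0 .8 0 .2;-.9 0 .3 0 .2;-.9 0 0 0 .2;-.9 0 0 0 .2;0 0 0 0 .2'
python3 f.py 11
python3 - <<'E'
from h import *
a=np.radians(-11.65);R=np.array([[np.cos(a),-np.sin(a)],[np.sin(a),np.cos(a)]]);b={"scene":(0,1,1.4),"top":(0,-2.3,-.6)}
p,d=camera("top");np.savez("pics/top11.npz",p=p,d=d)
for n in("scene","top"):
  for k in(0,11):
    p,d,W=load(n,k);W=W-b[n];L=W.copy();L[...,:2]=(W[...,:2]-[615.5,168.2])@R
    q=L[(L[...,2]>67)&(L[...,2]<85)&(abs(L[...,1])<14)&(L[...,0]>60)&(L[...,0]<115)];print(n,k,"knob",len(q),q.mean(0).round(1))
p=load("top",11)[0];c=cv2.resize(p[160:285,215:335],None,fx=4.7,fy=4.7,interpolation=cv2.INTER_CUBIC);cv2.imwrite("pics/topend.png",c[:,:,::-1])
E
```

```text
clock: 19.37
eef_pos: [458.7, 172.2, 127.4]
eef_rot: [3.141, 0.002, -0.204]
wrist_force: [-0.9, -0.2, 0.5]
finger_gap: 75.2
finger_force: 0.0
[458.7 172.2 127.4] [-0.9 -0.2  0.5]
-46 11 z [31.1 34.4 36.2] y [-22.6 -22.6  -0.1  23.2  24. ]
-34 63 z [33.  36.3 38.5] y [-24.4 -23.6  -4.6  23.   24.6]
-22 57 z [34.3 36.8 39. ] y [-25.2 -24.6   3.4  23.2  25.5]
-10 15 z [34.8 36.1 38.4] y [ 2.8  3.1 13.1 19.2 21. ]
((-19.14084243774414, 0.1747913360595703), (50.6322135925293, 33.92003631591797), 89.88209533691406) -36.09153415682607 -2.151388561023267
scene 0 knob 63 [91.6 -2.3 75.8]
scene 11 knob 63 [91.6 -1.9 75.4]
top 0 knob 53 [88.6 -0.9 77.2]
top 11 knob 56 [88.6 -0.6 76.2]
```

View pics/fix11.png

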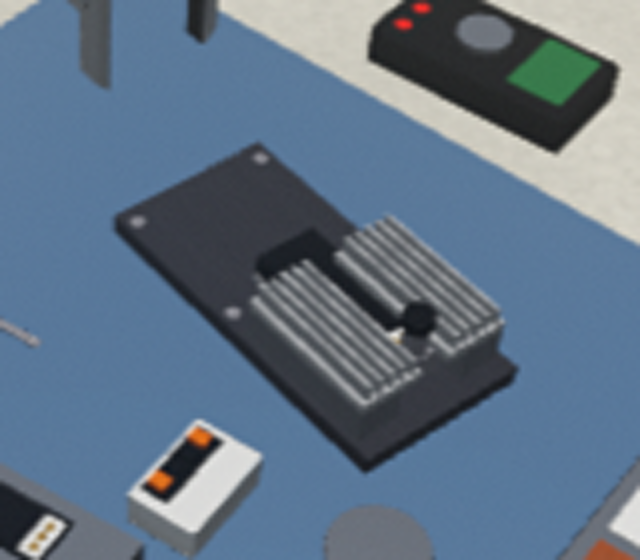

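View pics/topend.png

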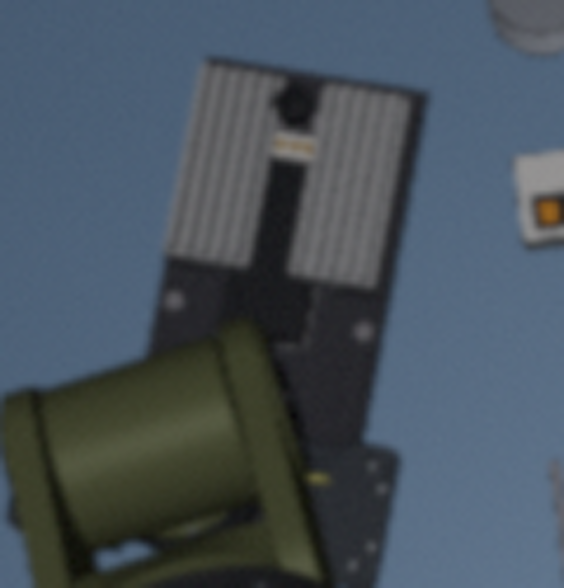

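In both views the module is under the lips, square with the channel and centred. Its strip at (293,147) in the top crop sits right against the stop, and the knob is in the same place as before.

```bash
python3 -c "
from cell import *
print(sign_off())"
```

```text
the job is handed in; nothing more can be done
None
```

I handed the job in at about 19 s: the long module was tipped up, gripped by its raised end and slid terminal end first under the lips until it touched the depth stop. It lay flat, square and centred in the final camera views, and the stop had not visibly moved. The sign-off returned no score, so I can't confirm the judged result.

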